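# Snap the feed tub's lid home below the vivarium

### The arm

A 7-joint arm with a two-finger parallel gripper is mounted at the origin on the work surface. World frame = base frame: x ahead of the robot, y to its left, z up, the work surface at z = 0. Lengths are in m, angles in rad, forces in N, time in s.
With the tool pointing down it reaches from about 0.425 to 0.875 m from the base axis. Payload 4.7 kg.
Tool frame: the origin (TCP) lies where the fingers leave the gripper's body, on its centre line; the fingertips stand 70 mm ahead of it and the grasp point (between the pads) lies 51 mm ahead of it; z points along the fingers, y is the line along which they close (so a half turn about z gives the same grasp; the last joint's range is limited). The gripper opens to 87 mm and grips with 3 to 60 N. Pads are 19 mm wide; open, the fingers measure 117 mm over their backs; the gripper's body (75 mm by 190 mm) begins 51 mm behind the grasp point.
Start: joints at [1.158, 0.321, -0.07, 1.45, 0.023, 1.371, -0.057], TCP at [0.269, -0.592, 0.292] pointing down, gripper open.
Joint ranges: [-2.86, 2.86], [-0.3, 2.09], [-1.38, 1.24], [0.06, 2.45], [-1.56, 4.7], [0.09, 2.05], [-2.69, 2.69]. Speed limits (rad/s): [2.57, 2.57, 3.14, 3.14, 3.14, 3.14, 3.14].

### API

Orientations are given as a rotation vector (axis times angle).
In Python, from bench import get_state, get_image, get_calibration, close_job gives the robot as it stands.
- The arm moves only by the tool send_rows, never from a script. Its argument "rows" is a list of rows, each an object of numbers: "hand": the finger opening in mm, from 0 to 87; "x", "y", "z": the shift along the world's x, y, z in mm; "roll": the turn about the world's z in degrees. A call has 1 to 10 rows; each row shifts and turns the commanded pose from where the row before left it; what a row does not reach is not made up. A row lasts 1/10 s, in which the tool goes at most 50 mm and 8.59 degrees, less where a joint would pass 70% of its speed; a pose out of reach is approached as far as the arm can. A call is refused whole if a number of a shift passes 50 or a number of a turn 8.59, either way. A call with a gripper value outside its range is refused whole. The fingers move at their own pace and stop on an object; "force" is the grip in N (left out, the last holds). Time passes only in rows, so rows that do not move let the fingers close. It gives the time, the measured TCP pose, the force, the opening and the grip force at its end, in the units of the state.
- get_state(): the state, without advancing time (a new reading comes with each control period).
- get_image(name): name is "scene" or "top"; returns the picture (420x560x3 uint8, blue, green, red); there is no depth.
- get_calibration(name): a dict with "mtx" (3x3 intrinsics, pixels), "D" ([k1, k2, p1, p2, k3] as OpenCV has them; the pictures are not rectified), "world_from_camera" (4x4, takes a point from camera to world coordinates). Camera axes: x right, y down, z forward; pixel columns grow to the right and rows downward; lengths in m; the calibration is good to about 2 mm. A picture is of the moment at which its call begins. get_calibration takes no time and is no camera call.
- close_job(): hands the job in; it is judged then, once.
The state is a dict: "time": time; "joint_positions": joint angles; "qd": joint speeds; "joint_torque": joint torques, N m; "position": TCP position; "tool_rot": TCP orientation; "ft_force": force on the tool from outside, world axes, zero at the start; "torque": the same for the moment, N m; "grip_width": opening from 0.0 (shut) to 1.0 (fully open); "grip_force": force on a finger pad.
Only numpy, scipy, OpenCV 4.12 (cv2) and the standard library are available. Lean on these libraries where they do the work, as an engineer would, in place of code of your own. Each camera call takes 0.05 s, during which the arm holds its last target. There are 200 camera calls.

### The job

The blue feed tub on the shelf is standing open. Pick up its own lid, the wide green one with the tall knob, set it on the tub and press it down until it snaps fully home, flat on the rim all round, leaving the tub upright about where it stands. Do not disturb the small yellow lid or the beige bowl.

Things in the scene. Friction and masses are not known exactly. Their poses are not given: they have to be found in the camera images.
- lid_knob (a point): Wide green lid, loose, knob up, 100 g. Point: centre of its knob, 48 mm above the lid's foot; z up. Knob: upright cylinder, 28 mm diameter, 32 mm tall, grip from above at any yaw. Under it a flange 112 mm wide, 6 mm thick, underside 22 mm below the point. Below that a white plug 26 mm deep: neck 80 mm wide, then a bead 86 mm wide 12 mm under the flange, tapering to 66 mm at the foot.
- tub: Blue round stoneware tub, open, 450 g, loose. Origin: centre of underside; z up. 70 mm tall, 104 mm wide, mouth 90 mm. Four grey sprung balls in the mouth stand out 4.5 mm, 7 mm below the rim. The lid's taper centres in the mouth; at rest on the balls it sits 10 mm high, and a straight push of 5 to 15 N snaps its bead past them. Home: flange on rim, knob centre 92 mm above this origin.
- small_lid_knob (a point): Bystander, leave alone: smaller yellow lid, 72 mm in diameter, 49 mm tall in all, loose; it does not fit the blue tub. Point: centre of its knob (24 mm in diameter, 30 mm tall), 34 mm above the shelf.
- bowl: Bystander, leave alone: round beige ceramic bowl, 120 mm in diameter, 45 mm tall, empty, loose. Origin: centre of its underside.
Not all that is in view belongs to the job. Leave any pink look-alike of the part that bears lid_knob alone. Several things look just like the tub: the one meant starts farthest to the robot's left.

How it is judged:
By the outcome, as a careful person would: the job done as asked, in the order asked, and still so for the second after the job is handed in, with the robot touching nothing.
It also fails if it takes over 35 s, if anything falls off the work surface, if the arm or the gripper's body presses on something with over 40 N, if the wrist force passes 120 N, or if a joint passes its speed limit or range.

## Working session

There is one attempt and no reset: what is moved stays moved. The work goes in short steps, Python scripts to look and compute and a tool call to move; the robot and the scene stay as the last step left them, time stands still between calls to the robot, and variables do not carry over. Pictures are saved under pics/ and viewed, at most 10 in all, crops included, and the job is handed in when it is done.

Besides the shell and the picture viewer there is one more tool, called after "Request:" by a JSON object that holds its "name" and its "arguments". send_rows: Moves the arm, as the interface text tells. Its arguments: {"type":"object","properties":{"rows":{"type":"array","items":{"type":"object","properties":{"hand":{"type":"number"},"x":{"type":"number"},"y":{"type":"number"},"z":{"type":"number"},"roll":{"type":"number"}}}},"force":{"type":"number"}},"required":["rows"]}

```bash
mkdir -p pics; ls
python3 - <<'E'
from bench import *
import cv2
for n in("scene","top"):
    cv2.imwrite(f"pics/{n}0.png",get_image(n)); c=get_calibration(n); print(n,c["mtx"],c["D"],c["world_from_camera"])
print(get_state())
E
```

```text
pics
scene [[472.86926164   0.         276.66946407]
 [  0.         472.86926164 207.89008634]
 [  0.           0.           1.        ]] [-0.14717755  0.          0.          0.          0.        ] [[ 0.33936786  0.68308917 -0.64669826  0.99277759]
 [ 0.94061884 -0.2523571   0.22705087 -0.20527475]
 [-0.00810291 -0.68535033 -0.72816844  0.68589658]
 [ 0.          0.          0.          1.        ]]
top [[524.18249158   0.         284.07103988]
 [  0.         524.18249158 220.09987613]
 [  0.           0.           1.        ]] [0.02015039 0.         0.         0.         0.        ] [[-0.02141472 -0.99496509  0.09790748  0.36607438]
 [-0.99968134  0.02000074 -0.01540087 -0.01163259]
 [ 0.0133651  -0.09820608 -0.99507635  1.01180667]
 [ 0.          0.          0.          1.        ]]
{'time': 0.1, 'joint_positions': array([ 1.15807252,  0.32174536, -0.07005947,  1.45154968,  0.02263684,
        1.37081288, -0.05688756]), 'qd': array([-1.10086211e-05, -2.22286805e-03, -6.54057944e-04, -2.19653897e-03,
       -4.40013102e-04,  3.94460570e-04,  3.71663803e-04]), 'joint_torque': array([-3.50431246e-04, -4.92570269e+01, -4.05869242e-01, -3.13403463e+01,
       -6.42362586e-02,  3.95007699e-02,  9.84261419e-05]), 'position': array([ 0.26886937, -0.59136942,  0.29127455]), 'tool_rot': array([-3.06869639e+00, -6.65061127e-01,  7.84938558e-04]), 'ft_force': array([ 0.08155157, -0.03293748, -0.00862774]), 'torque': array([-0.05261438,  0.02658495, -0.05189247]), 'grip_force': 0.0, 'grip_width': 1.0009834594552096}
```

View pics/scene0.png

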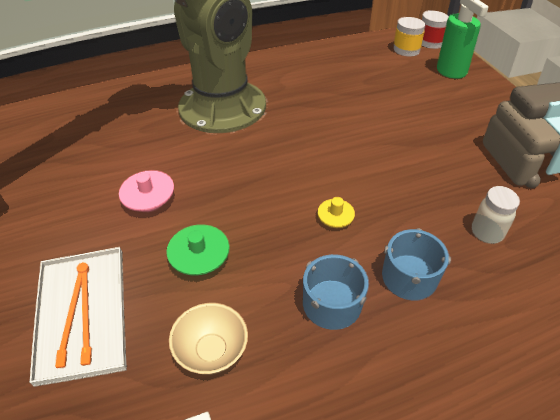

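View pics/top0.png

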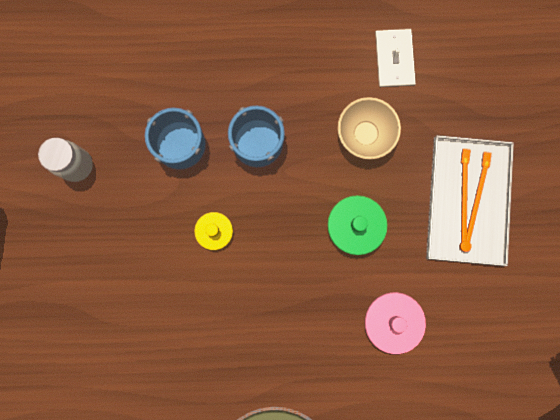

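The top view shows the green lid at (357,225), with its knob at (359,224). The leftmost tub (+y is image left) is at (173,137) in top and (415,265) in scene. The other tub is at (257,134), the small lid at (213,231), the bowl at (369,128) and the pink look-alike at (395,323).

```bash
cat > h.py <<'E'
from bench import *
import cv2, numpy as np
def ray(n,p):
    c=get_calibration(n); q=cv2.undistortPoints(np.float64([[p]]),c["mtx"],np.float64(c["D"]))[0,0]
    T=np.array(c["world_from_camera"]); return T[:3,3],T[:3,:3]@[q[0],q[1],1]
def atz(n,p,z):
    o,d=ray(n,p); return o+d*(z-o[2])/d[2]
def tri(a,b):
    (o,d),(p,e)=ray("top",a),ray("scene",b)
    s=np.linalg.lstsq(np.c_[d,-e],p-o,rcond=None)[0]
    return (o+s[0]*d+p+s[1]*e)/2,np.linalg.norm(o+s[0]*d-p-s[1]*e)
def proj(n,X):
    c=get_calibration(n); T=np.linalg.inv(np.array(c["world_from_camera"]))
    return cv2.projectPoints(np.float64(X).reshape(-1,1,3),cv2.Rodrigues(T[:3,:3])[0],T[:3,3],c["mtx"],np.float64(c["D"]))[0][:,0]
def ring(c,r,z):
    t=np.linspace(0,2*np.pi,60,endpoint=False); return np.c_[c[0]+r*np.cos(t),c[1]+r*np.sin(t),0*t+z]
E
python3 - <<'E'
from h import *
for n in("top","scene"):
    im=cv2.imread(f"pics/{n}0.png"); hsv=cv2.cvtColor(im,cv2.COLOR_BGR2HSV)
    m=cv2.inRange(hsv,(50,150,60),(75,255,255))
    if n=="scene": m[:150]=0
    k=max(cv2.findContours(m,0,2)[0],key=cv2.contourArea); print(n,cv2.fitEllipse(k))
    P=np.array([atz(n,p[0],.03) for p in k]); print("lid enc circle",cv2.minEnclosingCircle(np.float32(P[:,:2])))
    x,y=((173,137),(415,265))[n=="scene"]
    cr=cv2.resize(im[y-45:y+45,x-45:x+45],None,fx=6,fy=6,interpolation=2); 
    x,y=((358,225),(198,248))[n=="scene"]
    cr2=cv2.resize(im[y-45:y+45,x-45:x+45],None,fx=3,fy=3,interpolation=2)
    cv2.imwrite(f"pics/c_{n}.png",np.hstack([cr,np.vstack([cr2,cr2*0])]))
    mb=cv2.inRange(hsv,(95,80,30),(115,255,255))
    for k in cv2.findContours(mb,0,2)[0]:
        if cv2.contourArea(k)>500:
            P=np.array([atz(n,p[0],.07) for p in cv2.convexHull(k)]); print("tub",cv2.boundingRect(k),cv2.minEnclosingCircle(np.float32(P[:,:2])))
E
```

```text
top ((357.0551452636719, 225.03770446777344), (56.98475646972656, 57.65510177612305), 134.66229248046875)
lid enc circle ((0.4509201645851135, -0.16433213651180267), 0.05513188987970352)
tub (145, 108, 60, 60) ((0.6138666868209839, 0.16965800523757935), 0.056806936860084534)
tub (228, 106, 56, 57) ((0.6170944571495056, 0.023669838905334473), 0.054089419543743134)
scene ((197.5114288330078, 249.35546875), (46.5283317565918, 61.31169509887695), 77.67263793945312)
lid enc circle ((0.45427340269088745, -0.1659499853849411), 0.05507373437285423)
tub (303, 255, 65, 74) ((0.6398516893386841, 0.011205184273421764), 0.06830306351184845)
tub (383, 230, 65, 69) ((0.6394140124320984, 0.15655773878097534), 0.07332810759544373)
```

View pics/c_top.png

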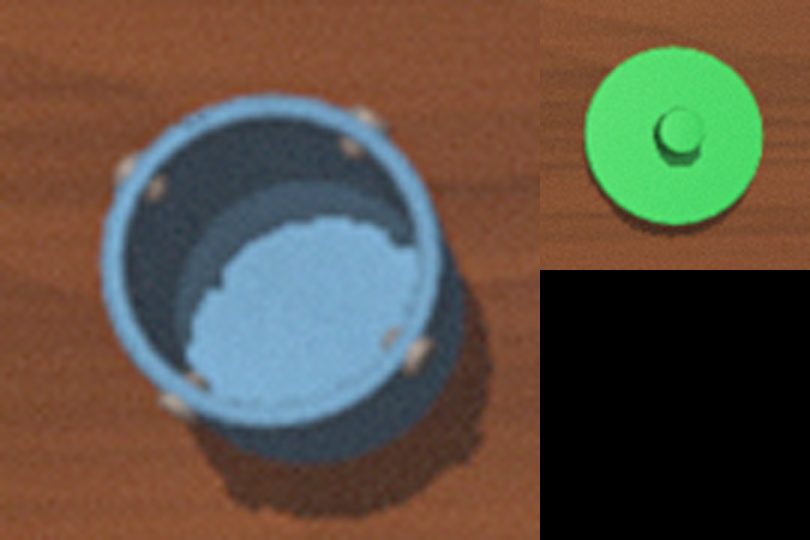

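View pics/c_scene.png

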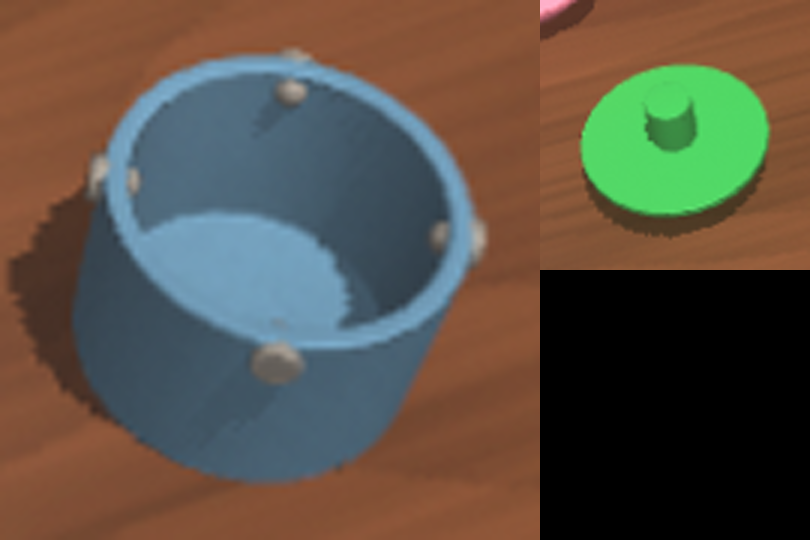

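Top crop: the rim ellipse is centred at about (172.8,134.9) full-image px and the knob top at (359.7,223.4). Scene crop: rim at (417.8,253.3) and knob top at (195.5,236.4).

Run:
```python
from h import *
print("rim",tri((172.8,134.9),(417.8,253.3)),atz("top",(172.8,134.9),.07),atz("scene",(417.8,253.3),.07))
print("knobtop",tri((359.7,223.4),(195.5,236.4)),atz("top",(359.7,223.4),.064),atz("scene",(195.5,236.4),.064))
print("flange",tri((357.05,225),(197.5,249.3)))
# fit: tub ring extents vs observed bbox (top, scene)
from scipy.optimize import least_squares
bb={"top":np.array([101,94,441,427]),"scene":np.array([107,55,472,350])}
off={"top":(128,92),"scene":(370,220)}
def f(v,n):
    q=[]
    for m in n:
        p=proj(m,ring(v,.052,.07)); b=(bb[m]+.5)/6-.5+np.tile(off[m],2)
        q+=list(np.r_[p.min(0),p.max(0)]-b)
    return q
for n in(["top"],["scene"],["top","scene"]): r=least_squares(f,[.61,.17],args=(n,)); print(n,r.x,r.fun.round(1))
s=cv2.Rodrigues(get_state()["tool_rot"])[0]; print(s.round(3))
```

```text
rim (array([0.62072276, 0.17478217, 0.06425278]), np.float64(0.0001482803276199911)) [0.61921429 0.17371939 0.07      ] [0.62414447 0.17119223 0.07      ]
knobtop (array([ 0.45096601, -0.16470924,  0.05877549]), np.float64(0.00033329066863777723)) [ 0.45053636 -0.16370666  0.064     ] [ 0.45542301 -0.16520514  0.064     ]
flange (array([ 0.45110638, -0.16561871,  0.02328441]), np.float64(0.001051730128588619))
['top'] [0.6192822  0.17372921] [-0.3 -0.1  0.3  0.1]
['scene'] [0.62224617 0.17247091] [-0.7 -0.2  0.7  0.1]
['top', 'scene'] [0.62065904 0.17334058] [-0.  -0.9  0.5 -0.6 -0.7 -1.   0.6 -0.8]
[[ 0.91   0.414 -0.001]
 [ 0.414 -0.91   0.002]
 [-0.    -0.002 -1.   ]]
```

Request:
{"name": "send_rows", "arguments": {"rows": [{"x": 18.4,"y": 42.7,"z": -9,"hand": 87},{"x": 18.4,"y": 42.7,"z": -9,"hand": 87},{"x": 18.4,"y": 42.7,"z": -9,"hand": 87},{"x": 18.4,"y": 42.7,"z": -9,"hand": 87},{"x": 18.4,"y": 42.7,"z": -9,"hand": 87},{"x": 18.4,"y": 42.7,"z": -9,"hand": 87},{"x": 18.4,"y": 42.7,"z": -9,"hand": 87},{"x": 18.4,"y": 42.7,"z": -9,"hand": 87},{"x": 18.4,"y": 42.7,"z": -9,"hand": 87},{"x": 18.4,"y": 42.7,"z": -9,"hand": 87}], "force": 30}}

```text
schema error: expected keys hand, x, y, z, roll
```

Request:
{"name": "send_rows", "arguments": {"rows": [{"z": 0},{"z": 0}]}}

```text
schema error: expected keys hand, x, y, z, roll
```

Request:
{"name": "send_rows", "arguments": {"rows": [{"x": 18.4,"y": 42.7,"z": -9,"roll": 0,"hand": 87},{"x": 18.4,"y": 42.7,"z": -9,"roll": 0,"hand": 87},{"x": 18.4,"y": 42.7,"z": -9,"roll": 0,"hand": 87},{"x": 18.4,"y": 42.7,"z": -9,"roll": 0,"hand": 87},{"x": 18.4,"y": 42.7,"z": -9,"roll": 0,"hand": 87},{"x": 18.4,"y": 42.7,"z": -9,"roll": 0,"hand": 87},{"x": 18.4,"y": 42.7,"z": -9,"roll": 0,"hand": 87},{"x": 18.4,"y": 42.7,"z": -9,"roll": 0,"hand": 87},{"x": 18.4,"y": 42.7,"z": -9,"roll": 0,"hand": 87},{"x": 18.4,"y": 42.7,"z": -9,"roll": 0,"hand": 87}], "force": 30}}

```text
time: 1.1
position: [0.4532, -0.1629, 0.2018]
tool_rot: [3.07, 0.665, -0.0]
ft_force: [0.8, -0.2, -0.3]
grip_width: 1.0
grip_force: 0.0
```

Request:
{"name": "send_rows", "arguments": {"rows": [{"x": 0,"y": 0,"z": 0,"roll": 0,"hand": 87},{"x": 0,"y": 0,"z": 0,"roll": 0,"hand": 87},{"x": 0,"y": 0,"z": 0,"roll": 0,"hand": 87}]}}

```text
time: 1.4
position: [0.4526, -0.1659, 0.2022]
tool_rot: [3.07, 0.663, -0.001]
ft_force: [0.8, 0.4, -0.6]
grip_width: 1.001
grip_force: 0.0
```

Request:
{"name": "send_rows", "arguments": {"rows": [{"x": 0,"y": 1,"z": -20,"roll": 0,"hand": 87},{"x": 0,"y": 0,"z": -20,"roll": 0,"hand": 87},{"x": 0,"y": 0,"z": -20,"roll": 0,"hand": 87},{"x": 0,"y": 0,"z": -15,"roll": 0,"hand": 87},{"x": 0,"y": 0,"z": -12,"roll": 0,"hand": 87},{"x": 0,"y": 0,"z": -5,"roll": 0,"hand": 87},{"x": 0,"y": 0,"z": -4,"roll": 0,"hand": 87},{"x": 0,"y": 0,"z": 0,"roll": 0,"hand": 87},{"x": 0,"y": 0,"z": 0,"roll": 0,"hand": 87}]}}

```text
time: 2.3
position: [0.4535, -0.164, 0.1068]
tool_rot: [3.07, 0.665, 0.001]
ft_force: [1.1, 0.3, 0.6]
grip_width: 0.999
grip_force: 0.0
```

Run:
```python
from h import *
im=get_image("scene"); cv2.imwrite("pics/g.png",cv2.resize(im[120:320,90:310],None,fx=3,fy=3))
```

```text
(no output)
```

View pics/g.png

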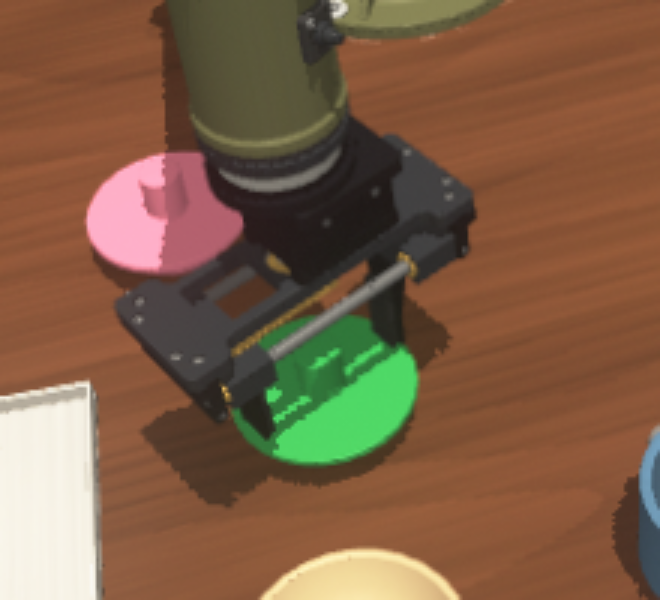

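The fingers straddle the knob, which is at crop (325,375) midway between fingertips at (265,410) and (390,330). Nothing else is touched, so I'll grip.

Request:
{"name": "send_rows", "arguments": {"rows": [{"x": 0,"y": 0,"z": 0,"roll": 0,"hand": 50},{"x": 0,"y": 0,"z": 0,"roll": 0,"hand": 36},{"x": 0,"y": 0,"z": 0,"roll": 0,"hand": 30},{"x": 0,"y": 0,"z": 0,"roll": 0,"hand": 20},{"x": 0,"y": 0,"z": 0,"roll": 0,"hand": 15},{"x": 0,"y": 0,"z": 0,"roll": 0,"hand": 15},{"x": 0,"y": 0,"z": 0,"roll": 0,"hand": 15},{"x": 0,"y": 0,"z": 0,"roll": 0,"hand": 15}], "force": 45}}

```text
time: 3.15
position: [0.4531, -0.1637, 0.1063]
tool_rot: [3.07, 0.665, -0.0]
ft_force: [0.7, -0.0, -0.6]
grip_width: 0.354
grip_force: 0.0
```

Request:
{"name": "send_rows", "arguments": {"rows": [{"x": 0,"y": 0,"z": 0,"roll": 0,"hand": 10},{"x": 0,"y": 0,"z": 0,"roll": 0,"hand": 10},{"x": 0,"y": 0,"z": 0,"roll": 0,"hand": 10},{"x": 0,"y": 0,"z": 0,"roll": 0,"hand": 10}]}}

```text
time: 3.55
position: [0.4531, -0.1637, 0.1063]
tool_rot: [3.07, 0.665, -0.0]
ft_force: [-0.2, -0.2, 0.5]
grip_width: 0.309
grip_force: 45.0
```

Request:
{"name": "send_rows", "arguments": {"rows": [{"x": 0,"y": 0,"z": 10,"roll": 0,"hand": 10},{"x": 0,"y": 0,"z": 20,"roll": 0,"hand": 10},{"x": 0,"y": 0,"z": 30,"roll": 0,"hand": 10},{"x": 0,"y": 0,"z": 30,"roll": 0,"hand": 10},{"x": 0,"y": 0,"z": 30,"roll": 0,"hand": 10},{"x": 5,"y": 10,"z": 0,"roll": 0,"hand": 10},{"x": 10,"y": 20,"z": 0,"roll": 0,"hand": 10},{"x": 14,"y": 28,"z": 0,"roll": 0,"hand": 10},{"x": 14,"y": 28,"z": 0,"roll": 0,"hand": 10},{"x": 14,"y": 28,"z": 0,"roll": 0,"hand": 10}]}}

```text
time: 4.55
position: [0.5101, -0.048, 0.2259]
tool_rot: [-3.07, -0.665, 0.001]
ft_force: [-0.0, -0.2, -0.8]
grip_width: 0.31
grip_force: 45.0
```

Request:
{"name": "send_rows", "arguments": {"rows": [{"x": 14,"y": 28,"z": 0,"roll": 0,"hand": 10},{"x": 14,"y": 28,"z": 0,"roll": 0,"hand": 10},{"x": 14,"y": 28,"z": 0,"roll": 0,"hand": 10},{"x": 14,"y": 28,"z": 0,"roll": 0,"hand": 10},{"x": 14,"y": 28,"z": 0,"roll": 0,"hand": 10},{"x": 14,"y": 28,"z": 0,"roll": 0,"hand": 10},{"x": 14,"y": 28,"z": 0,"roll": 0,"hand": 10},{"x": 8,"y": 17,"z": 0,"roll": 0,"hand": 10},{"x": 5,"y": 10,"z": 0,"roll": 0,"hand": 10},{"x": 0,"y": 0,"z": 0,"roll": 0,"hand": 10}]}}

```text
time: 5.55
position: [0.6206, 0.1753, 0.2256]
tool_rot: [-3.068, -0.669, 0.002]
ft_force: [-0.3, -0.1, 0.4]
grip_width: 0.311
grip_force: 45.0
```

Run:
```python
from h import *
s=get_state(); print(s["position"],s["ft_force"],s["grip_width"],s["grip_force"])
a=get_image("scene"); b=get_image("top"); cv2.imwrite("pics/s2.png",a); cv2.imwrite("pics/t2.png",b)
A=cv2.resize(a[150:320,330:510],(635,600),interpolation=2)
cv2.imwrite("pics/h.png",A)
```

```text
[0.62058846 0.17526331 0.22563625] [-0.29977861 -0.06499383  0.40483714] 0.31126362252250295 45.000233659520745
```

View pics/h.png

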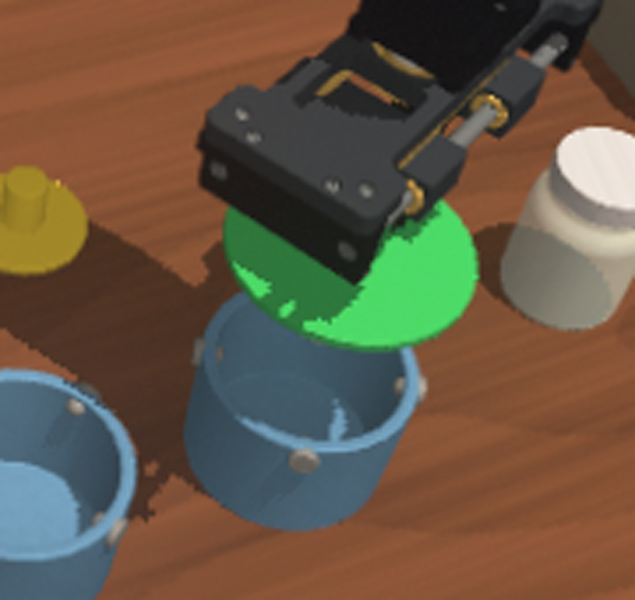

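Lid hangs level above the tub, flange edge in the crop spanning x 223–480 with its bottom at y 350. I'll fit its ring against the scene-camera rim fit (same camera, so calibration bias largely cancels).

Run:
```python
from h import *
from scipy.optimize import least_squares
k=180/635
ob=np.array([330+223.5*k-.5,330+480.5*k-.5,150+350*k-.5])
def f(v):
    p=np.r_[proj("scene",ring(v,.056,.1453)),proj("scene",ring(v,.056,.1513))]
    return np.r_[p[:,0].min(),p[:,0].max(),p[:,1].max()]-ob
r=least_squares(f,[.62,.175]); print("lid scene",r.x,r.fun, "tub scene .6222 .1725")
# top view: visible green / tub
b=cv2.imread("pics/t2.png"); m=cv2.inRange(cv2.cvtColor(b,cv2.COLOR_BGR2HSV),(50,120,30),(75,255,255))
ks=[c for c in cv2.findContours(m,0,2)[0] if cv2.contourArea(c)>30]
for c in ks:
    print(cv2.boundingRect(c),cv2.contourArea(c))
    P=np.array([atz("top",p[0],.151)[:2] for p in c])
    print(P.min(0),P.max(0))
P=proj("top",ring([.6193,.1737],.056,.151)); print(P.min(0),P.max(0))
x,y=160,140; cv2.imwrite("pics/t2c.png",cv2.resize(b[75:210,80:260],None,fx=4,fy=4,interpolation=2))
```

```text
lid scene [0.61940221 0.17545623] [-7.77297478e-04  7.89465443e-04 -9.90618998e-05] tub scene .6222 .1725
(188, 110, 9, 22) 102.0
[0.60348463 0.1189766 ] [0.63954873 0.13236726]
[129.49280271  89.68602101] [196.80126844 155.17147243]
```

View pics/t2c.png

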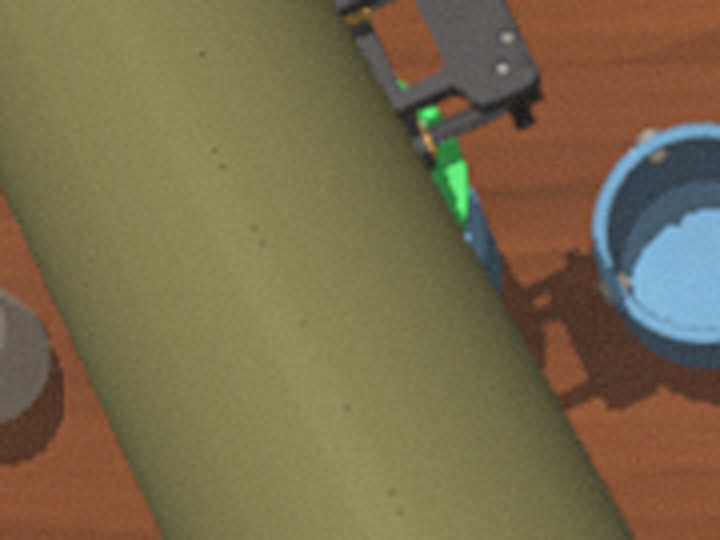

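The arm hides most of the tub in the top view; the visible lid edge at (188,120) gives lid y≈0.175 against tub 0.1737. The estimates agree on about +1 mm in x and −2 mm in y, well within the taper's tolerance.

Request:
{"name": "send_rows", "arguments": {"rows": [{"x": 1,"y": -2,"z": -15,"roll": 0,"hand": 10},{"x": 0,"y": 0,"z": -15,"roll": 0,"hand": 10},{"x": 0,"y": 0,"z": -10,"roll": 0,"hand": 10},{"x": 0,"y": 0,"z": -6,"roll": 0,"hand": 10},{"x": 0,"y": 0,"z": -5,"roll": 0,"hand": 10},{"x": 0,"y": 0,"z": -4,"roll": 0,"hand": 10},{"x": 0,"y": 0,"z": -4,"roll": 0,"hand": 10},{"x": 0,"y": 0,"z": -2,"roll": 0,"hand": 10},{"x": 0,"y": 0,"z": 0,"roll": 0,"hand": 10}], "force": 60}}

```text
time: 6.55
position: [0.6221, 0.1715, 0.1653]
tool_rot: [-3.07, -0.666, -0.0]
ft_force: [0.3, 0.4, 0.1]
grip_width: 0.308
grip_force: 60.0
```

Run:
```python
from h import *
a=get_image("scene"); cv2.imwrite("pics/s3.png",a)
cv2.imwrite("pics/h3.png",cv2.resize(a[170:320,340:500],None,fx=4,fy=4,interpolation=2))
```

```text
(no output)
```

View pics/h3.png

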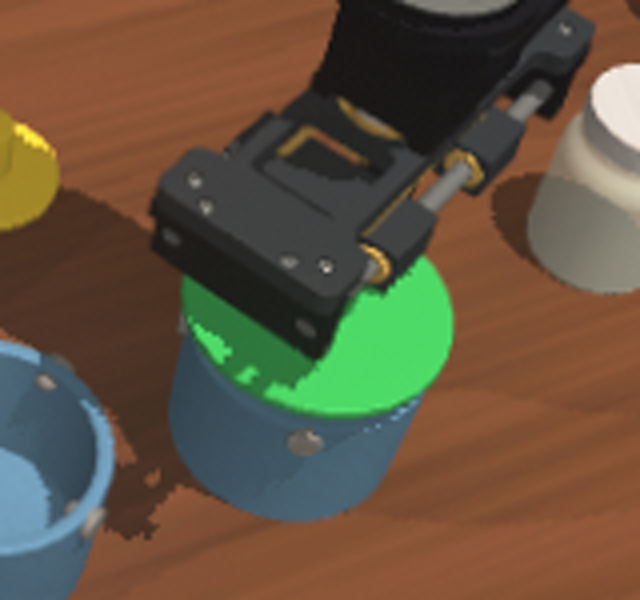

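Lid foot is inside the mouth with no contact force. The flange edges in the crop are left 181, right 454 and bottom 417, so I'll check its centring once more.

Run:
```python
from h import *
from scipy.optimize import least_squares
ob=np.array([340+181.5/4-.5,340+454.5/4-.5,170+417/4-.5]); h=.1653-.1063
def f(v):
    p=np.r_[proj("scene",ring(v,.056,h+.026)),proj("scene",ring(v,.056,h+.032))]
    return np.r_[p[:,0].min(),p[:,0].max(),p[:,1].max()]-ob
r=least_squares(f,[.62,.175]); print(r.x,r.fun)
```

```text
[0.6200339  0.17136887] [-0.28522224  0.28837556 -0.0321801 ]
```

Request:
{"name": "send_rows", "arguments": {"rows": [{"x": 1,"y": 1,"z": -2,"roll": 0,"hand": 10},{"x": 0,"y": 0,"z": -2,"roll": 0,"hand": 10},{"x": 0,"y": 0,"z": -1,"roll": 0,"hand": 10},{"x": 0,"y": 0,"z": -1,"roll": 0,"hand": 10},{"x": 0,"y": 0,"z": 0,"roll": 0,"hand": 10},{"x": 0,"y": 0,"z": 0,"roll": 0,"hand": 10}]}}

```text
time: 7.2
position: [0.6229, 0.173, 0.1596]
tool_rot: [-3.07, -0.666, -0.0]
ft_force: [-2.2, 1.5, 2.1]
grip_width: 0.311
grip_force: 60.0
```

Request:
{"name": "send_rows", "arguments": {"rows": [{"x": -1,"y": 0.5,"z": 0,"roll": 0,"hand": 10},{"x": 0,"y": 0,"z": -1,"roll": 0,"hand": 10},{"x": 0,"y": 0,"z": -1,"roll": 0,"hand": 10},{"x": 0,"y": 0,"z": 0,"roll": 0,"hand": 10}]}}

```text
time: 7.6
position: [0.6223, 0.1727, 0.157]
tool_rot: [-3.07, -0.665, -0.001]
ft_force: [0.7, 2.7, 0.8]
grip_width: 0.31
grip_force: 60.0
```

Request:
{"name": "send_rows", "arguments": {"rows": [{"x": 0,"y": 1,"z": -1,"roll": 0,"hand": 10},{"x": 0,"y": 0,"z": -1,"roll": 0,"hand": 10},{"x": 0,"y": 0,"z": -1,"roll": 0,"hand": 10},{"x": 0,"y": 0,"z": 0,"roll": 0,"hand": 10}]}}

```text
time: 8.0
position: [0.6213, 0.1728, 0.1527]
tool_rot: [3.069, 0.665, -0.004]
ft_force: [0.9, -0.4, -5.1]
grip_width: 0.304
grip_force: 60.0
```

Request:
{"name": "send_rows", "arguments": {"rows": [{"x": 0,"y": 0,"z": -1,"roll": 0,"hand": 10},{"x": 0,"y": 0,"z": -1,"roll": 0,"hand": 10},{"x": 0,"y": 0,"z": -1,"roll": 0,"hand": 10},{"x": 0,"y": 0,"z": 0,"roll": 0,"hand": 10}]}}

```text
time: 8.4
position: [0.6221, 0.1733, 0.1514]
tool_rot: [3.07, 0.665, -0.0]
ft_force: [-1.3, -1.2, -0.8]
grip_width: 0.309
grip_force: 60.0
```

Request:
{"name": "send_rows", "arguments": {"rows": [{"x": 0,"y": 0,"z": -1,"roll": 0,"hand": 10},{"x": 0,"y": 0,"z": -1,"roll": 0,"hand": 10},{"x": 0,"y": 0,"z": -1,"roll": 0,"hand": 10},{"x": 0,"y": 0,"z": 0,"roll": 0,"hand": 10}]}}

```text
time: 8.8
position: [0.6222, 0.1734, 0.1505]
tool_rot: [3.069, 0.664, 0.0]
ft_force: [-5.4, -4.1, 10.1]
grip_width: 0.308
grip_force: 60.0
```

Request:
{"name": "send_rows", "arguments": {"rows": [{"x": -1,"y": -0.8,"z": -1,"roll": 0,"hand": 10},{"x": 0,"y": 0,"z": -1,"roll": 0,"hand": 10},{"x": 0,"y": 0,"z": 0,"roll": 0,"hand": 10}]}}

```text
time: 9.1
position: [0.622, 0.1734, 0.1504]
tool_rot: [3.069, 0.665, 0.005]
ft_force: [-6.8, -3.3, 16.6]
grip_width: 0.31
grip_force: 60.0
```

It holds firm at 17 N at the home height (0.150). I'll unload, release and back off.

Request:
{"name": "send_rows", "arguments": {"rows": [{"x": 0,"y": 0,"z": 2,"roll": 0,"hand": 10},{"x": 0,"y": 0,"z": 2,"roll": 0,"hand": 10},{"x": 0,"y": 0,"z": 0,"roll": 0,"hand": 87},{"x": 0,"y": 0,"z": 0,"roll": 0,"hand": 87},{"x": 0,"y": 0,"z": 0,"roll": 0,"hand": 87},{"x": 0,"y": 0,"z": 0,"roll": 0,"hand": 87},{"x": 0,"y": 0,"z": 0,"roll": 0,"hand": 87},{"x": 0,"y": 0,"z": 0,"roll": 0,"hand": 87}]}}

```text
time: 9.9
position: [0.621, 0.1731, 0.1502]
tool_rot: [-3.07, -0.665, 0.0]
ft_force: [0.1, -0.1, 0.1]
grip_width: 0.771
grip_force: 0.0
```

Request:
{"name": "send_rows", "arguments": {"rows": [{"x": 0,"y": 0,"z": 15,"roll": 0,"hand": 87},{"x": 0,"y": 0,"z": 30,"roll": 0,"hand": 87},{"x": 0,"y": 0,"z": 40,"roll": 0,"hand": 87},{"x": 0,"y": 0,"z": 40,"roll": 0,"hand": 87},{"x": -10,"y": -30,"z": 20,"roll": 0,"hand": 87},{"x": -15,"y": -45,"z": 0,"roll": 0,"hand": 87},{"x": -15,"y": -45,"z": 0,"roll": 0,"hand": 87},{"x": -15,"y": -45,"z": 0,"roll": 0,"hand": 87},{"x": -15,"y": -45,"z": 0,"roll": 0,"hand": 87},{"x": -15,"y": -45,"z": 0,"roll": 0,"hand": 87}]}}

```text
time: 10.9
position: [0.5353, -0.0834, 0.2968]
tool_rot: [3.069, 0.666, 0.003]
ft_force: [0.6, -0.9, 0.6]
grip_width: 0.997
grip_force: 0.0
```

Run:
```python
from h import *
a=get_image("scene"); cv2.imwrite("pics/s4.png",a); b=get_image("top"); cv2.imwrite("pics/t4.png",b)
A=cv2.resize(a[190:310,345:480],None,fx=4,fy=4,interpolation=2); B=cv2.resize(b,(400,300)) 
B=np.vstack([B,np.zeros((A.shape[0]-300,400,3),np.uint8)]); 
cv2.imwrite("pics/f.png",cv2.resize(np.hstack([A,B]),(800,410)))
print(get_state()["time"])
```

```text
11.0
```

View pics/f.png

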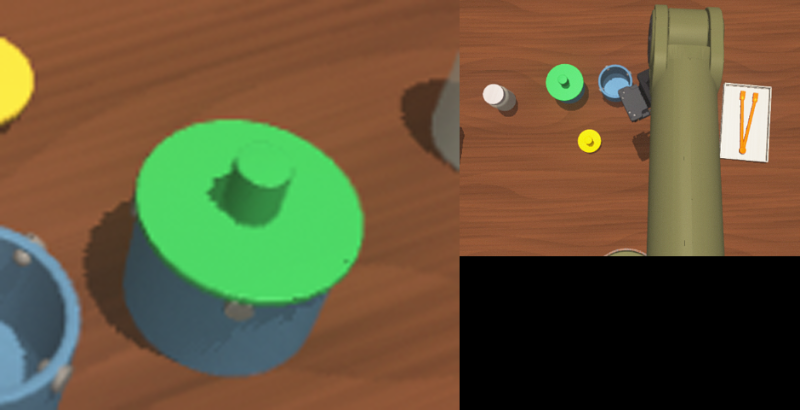

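The lid looks flush on the upright tub, with the flange at crop (250,210) and hiding the top of the ball. I'll check its height and tilt numerically.

Run:
```python
from h import *
from scipy.optimize import least_squares
D={}
for n,f in(("scene","s4"),("top","t4")):
    im=cv2.imread(f"pics/{f}.png"); m=cv2.inRange(cv2.cvtColor(im,cv2.COLOR_BGR2HSV),(50,120,40),(75,255,255))
    m[:150]*= n=="top"
    k=max(cv2.findContours(m,0,2)[0],key=cv2.contourArea); D[n]=cv2.fitEllipse(cv2.convexHull(k))
    print(n,D[n])
    for z in(.073,.083):
        print(z,cv2.fitEllipse(np.float32(proj(n,ring(atz(n,D[n][0],z)[:2],.056,z)))),atz(n,D[n][0],z)[:2])
print(tri(D["top"][0],D["scene"][0]), "before (true z~.029): .0233")
```

```text
scene ((417.7563171386719, 251.85296630859375), (52.4506950378418, 68.451171875), 109.45701599121094)
0.073 ((417.7480163574219, 253.0703887939453), (51.41206741333008, 68.90092468261719), 108.87533569335938) [0.62328181 0.17088083]
0.083 ((417.7476806640625, 253.11111450195312), (52.26774597167969, 70.04400634765625), 108.87682342529297) [0.62931049 0.16474349]
top ((172.57521057128906, 134.62631225585938), (60.50510787963867, 61.588008880615234), 77.9389877319336)
0.073 ((172.52479553222656, 134.7828826904297), (60.16013717651367, 61.90916442871094), 74.82552337646484) [0.61892323 0.17353543]
0.083 ((172.52369689941406, 134.78627014160156), (60.80796813964844, 62.57583236694336), 74.82521057128906) [0.61622993 0.17156305]
(array([0.62020384, 0.17433354, 0.0677943 ]), np.float64(0.0004963011870533661)) before (true z~.029): .0233
```

```bash
python3 -c "
from bench import *
print(close_job())"
```

```text
the job is handed in; nothing more can be done
None
```

The green lid is snapped home on the leftmost blue tub: its flange measures at rim height and level, and the tub is upright within about 1 mm of its start. The arm touched neither the yellow lid nor the bowl, though my last view did not show the bowl. I handed the job in at about 11 s.

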